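# Prop the storage chest open

## Task

Lift the lid of the small plywood chest and swing it past its hinges' over-centre point so that it stays back by itself, then swing the prop rod at the chest's side over towards the open lid. Ease the lid back down onto the rod, never letting it drop, until the rod's tip roller sits in the holding hole under the lid and the rod alone holds the lid up. Leave the other things on the bench where they stand.

Things in the scene. Friction and masses are not known exactly. Their poses are not given: they have to be found in the camera images.
- chest: Plywood chest fixed to the bench, 140 (x) x 200 (y) x 80 mm high. Origin: centre of its underside on the bench; x points from its front (handle side, nearest the robot) to its hinge side, z up. Its pose varies.
- lid (a joint): Lid opening angle, rad: 0 closed (level), 1.57 upright, 1.70 its back stop. Its spring-assisted hinges have an over-centre point near 1.4 rad: above 1.45 it swings to the back stop and stays; below 1.3 it falls shut unless held or propped. 1 to 2 N at the handle lifts it from closed, about 0.5 N pulls it back off the stop.
- lid_hinge (a point): Middle of the hinge line, fixed, at (70, 0, 82) mm in the chest's frame. The lid (plywood, 140 mm from hinge to front edge, 242 wide, 10 thick, 0.5 kg; overhangs the chest by 40 mm on its -y side, the robot's right) turns about the chest's y axis here; opening carries its front edge up, then to the chest's +x.
- lid_handle (a point): Middle of the lid's bow handle: round steel bar 10 mm thick, 76 mm long along the chest's y, 45 mm out beyond the lid's front edge (40 mm clear gap, two 8 mm end bars 76 mm apart). Lid closed: 185 mm from the hinge line towards the front and 8 mm above it (90 mm over the bench). Lid upright: at its top.
- lid_hole (a point): Middle of the holding hole under the lid's overhang, where the tip roller must sit: a 20 mm gap, 8 mm deep, between a dark steel runner (along which the roller runs outward as the lid comes down) and a thicker end stop at the lid's front edge. 121 mm from the hinge line, 6 mm below the panel, 120 mm to the -y side of the chest's middle.
- rod (a joint): Angle of the prop rod, rad: 0 parked, leaning 0.175 rad from upright to the chest's front; grows as it swings over towards the lid, upright at 0.175. It turns freely about the chest's y axis; past upright it falls on until it leans on the open lid (about 1.15). With the tip in the hole it reads 0.75 and the lid 1.15.
- rod_pivot (a point): Pivot of the rod, fixed, at (-85, -120, 37) mm in the chest's frame, beside the chest's front right corner.
- rod_tip (a point): Centre of the steel tip roller (12 mm thick, 13 mm wide, turning freely in a 22 mm wide fork) at the free end of the rod. The rod is round, 8 mm thick, straight, 183 mm from pivot to roller centre.
- scent: Dropper bottle, 44 mm across, 125 mm tall, loose bystander near the chest's front left; origin: centre of its underside.
- candle_tin: Low round lidded tin, 67 mm across, 46 mm tall, loose bystander left of the chest; origin: centre of its underside.
- jar: Glass candle jar, 67 mm across, 85 mm tall, loose bystander right of the chest; origin: centre of its underside.
- spray: Spray bottle, 66x91 mm, 205 mm tall, loose bystander further right; origin: centre of its underside.
- spool: Spool of wick, 60 mm across, 52 mm tall, loose bystander near the bench's front on the right; origin: centre of its underside.

How it is judged:
On the way, in this order (a step that is already met when the one before it is completed fails the run):
1. the lid stands open past its over-centre point (over 1.5 rad) with the fingers off it (value of joint lid above 1.5 rad and contact force between the arm and lid below 0.05 N), for 0.2 s.
2. the rod has been swung over towards the open lid (rod over 0.5 rad, lid over 1.3 rad) (value of joint rod above 0.5 rad and value of joint lid above 1.3 rad), for 0.1 s.
At the end, for the whole second after the job is handed in: The rod's tip roller sits in the holding hole (centres within 9 mm), the lid rests on it at 1.08 to 1.24 rad, at rest (distance between rod_tip and lid_hole below 0.009 m and value of joint lid between 1.08 and 1.24 rad and contact force between rod and lid above 0.1 N and velocity of joint lid between -0.1 and 0.1 rad/s); the robot touches nothing.
It fails at once if the lid dropped (closing faster than 2 rad/s while below 1.5 rad) (velocity of joint lid below -2 rad/s and value of joint lid below 1.5 rad).
It fails at once if a bystander was shifted by over 30 mm or tipped (distance of any of scent, candle_tin, jar, spray, spool from where it was at the start of the episode above 0.03 m or angle between any of scent, jar, spray's own z axis and vertical above 0.5 rad).
It also fails if it takes over 66 s, if anything falls off the work surface, if the arm or the gripper's body presses on something with over 40 N, if the wrist force passes 120 N, or if a joint passes its speed limit or range.

## Robot

A 7-joint arm with a two-finger parallel gripper is mounted at the origin on a cart in front of the work surface, level with it; the furniture and walls round the work are solid. World frame = base frame: x ahead of the robot, y to its left, z up, the work surface at z = 0. Lengths are in m, angles in rad, forces in N, time in s.
With the tool pointing down it reaches from about 0.375 to 0.925 m from the base axis. Payload 3.1 kg.
Tool frame: the origin (TCP) lies midway between the tips of the shut fingers; the grasp point (between the pads) lies 19 mm behind it; z points along the fingers, y is the line along which they close (so a half turn about z gives the same grasp; the last joint's range is limited). The gripper opens to 85 mm and grips with 20 to 120 N. Pads are 22 mm wide; open, the fingers measure 114 mm over their backs; the gripper's body (76 mm by 85 mm) begins 54 mm behind the grasp point. The pads swing forward as they close: fully open they stand 13 mm farther back than shut.
Start: joints at [-1.332, 0.383, 0.044, 1.598, -0.018, 1.161, -0.05], TCP at [0.215, 0.613, 0.194] pointing down, gripper open.
Joint ranges: [-2.61, 2.61], [-0.41, 2.15], [-1.48, 1.57], [0, 2.5], [-1.57, 4.71], [0.05, 1.97], [-2.85, 2.85]. Speed limits (rad/s): [2.79, 2.79, 3.14, 3.14, 3.14, 3.14, 3.14].

## Interface

Orientations are given as a rotation vector (axis times angle).
In Python, from workcell import r gives the robot as it stands.
- The arm moves only by the tool play_rows, never from a script. Its argument "series" is text: rows parted by semicolons, each of 7 numbers parted by spaces: the shift along the tool's x, y, z in m, then the turn, a rotation vector about the tool's x, y, z in degrees, then the opening, from 0 (shut) to 1 (fully open). A call has exactly 8 rows; each row is the pose to reach, as a shift and turn from the pose commanded when the call began, along the tool's axes at that moment; what a row does not reach only later rows make up. A row lasts 1/8 s, in which the tool goes at most 62.5 mm and 10.7 degrees, less where a joint would pass 70% of its speed; a pose out of reach is approached as far as the arm can. A call with a gripper value outside its range is refused whole. The fingers move at their own pace and stop on an object; "grip_force" is the grip in N (left out, the last holds). Time passes only in rows, so rows that repeat a pose let the fingers close, or fill a call up. It gives the time, the measured TCP pose, the force, the opening and the grip force at its end, in the units of the state.
- r.state(): the state, without advancing time (a new reading comes with each control period).
- r.camera(name): name is "scene" or "top"; returns the picture (400x640x3 uint8, red, green, blue); there is no depth.
- r.camera_params(name): a dict with "fx", "fy", "cx", "cy" (pixels), "position" and "rotation" of the camera in the world. Camera axes: x right, y down, z forward; pixel columns grow to the right and rows downward; lengths in m; the calibration is good to about 2 mm. A picture is of the moment at which its call begins. camera_params takes no time and is no camera call.
- r.hand_in(): hands the job in; it is judged then, once.
The state is a dict: "clock": time; "joint_pos": joint angles; "qd": joint speeds; "joint_efforts": joint torques, N m; "eef_pos": TCP position; "tcp_rot": TCP orientation; "force": force on the tool from outside, world axes, zero at the start; "wrist_torque": the same for the moment, N m; "opening": opening from 0.0 (shut) to 1.0 (fully open); "grasp_force": force on a finger pad.
Only numpy, scipy, OpenCV 4.12 (cv2) and the standard library are available. Lean on these libraries where they do the work, as an engineer would, in place of code of your own. Each camera call takes 0.05 s, during which the arm holds its last target. There are 200 camera calls.

## Working session

There is one attempt and no reset: what is moved stays moved. The work goes in short steps, Python scripts to look and compute and a tool call to move; the robot and the scene stay as the last step left them, time stands still between calls to the robot, and variables do not carry over. Pictures are saved under pics/ and viewed, at most 10 in all, crops included, and the job is handed in when it is done.

Besides the shell and the picture viewer there is one more tool, called after "Emit:" by a JSON object that holds its "api" and its "payload", one argument or row to a line. play_rows: Moves the arm, as the interface text tells. Its arguments: {"type":"object","properties":{"series":{"type":"string"},"grip_force":{"type":"number"}},"required":["series"]}

```bash
ls; mkdir -p pics
python3 - <<'E'
from workcell import r
import cv2
for n in("scene","top"):
    cv2.imwrite(f"pics/{n}0.png",r.camera(n)[:,:,::-1]); print(n,r.camera_params(n))
print(r.state())
E
```

```text
pics
scene {'fx': 445.57027581185247, 'fy': 445.57027581185247, 'cx': 315.36857163232594, 'cy': 194.87228712876205, 'position': array([-0.27667456, -0.99891726,  0.92725163]), 'rotation': array([-2.00620946,  0.71318268, -0.43658249])}
top {'fx': 398.4701434772682, 'fy': 398.4701434772682, 'cx': 320.343382890098, 'cy': 197.5786845787033, 'position': array([ 0.43288961, -0.01399953,  1.25746006]), 'rotation': array([-2.16462343,  2.15167985, -0.10816407])}
{'clock': 0.1, 'joint_pos': array([-1.33181488,  0.38378281,  0.04382861,  1.59944026, -0.01791431,
        1.16120522, -0.0498774 ]), 'qd': array([-0.00139866, -0.00126129,  0.00095473, -0.00299945, -0.00088567,
       -0.00072822,  0.00019451]), 'joint_efforts': array([ 2.72446036e-03, -4.34729970e+01,  1.02934118e+00, -2.50452358e+01,
        1.08516240e-02,  5.45263320e-03,  5.62575352e-06]), 'eef_pos': array([0.21447323, 0.61257997, 0.19318285]), 'tcp_rot': array([-0.52630756, -3.09688911,  0.00380914]), 'force': array([-0.01147794, -0.13273955, -0.05816726]), 'wrist_torque': array([-0.01272785, -0.036836  , -0.02363443]), 'grasp_force': 0.0, 'opening': 1.0022027158272366}
```

View pics/scene0.png

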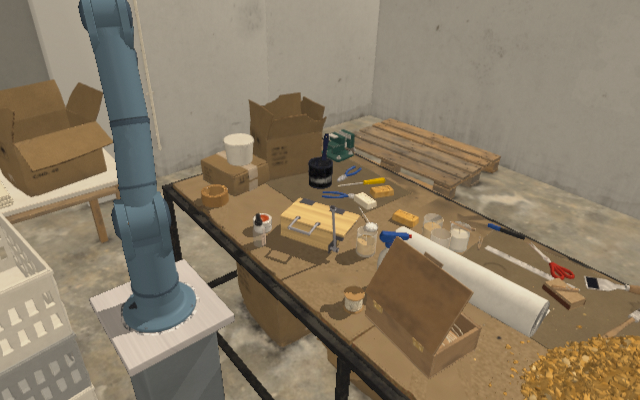

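View pics/top0.png

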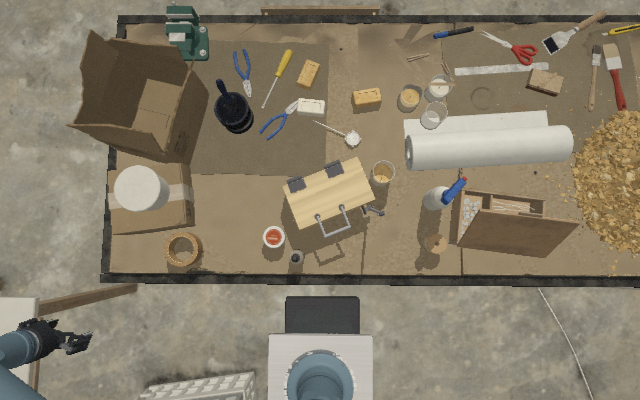

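The scene view shows the closed chest around (320,222) with its handle towards the robot. In the top view the lid's corners are near (283,190), (357,158), (375,208) and (299,228). The handle is at (333,222), the rod tip near (380,211), the jar at (383,172), the scent bottle at (296,257) and the tin at (273,237).

```bash
cat > h.py <<'E'
import numpy as np, cv2
from scipy.spatial.transform import Rotation as R
from workcell import r
def cam(n):
    p=r.camera_params(n); return p,R.from_rotvec(p["rotation"]).as_matrix()
def ray(n,u,v,z):
    p,M=cam(n); d=M@np.array([(u-p["cx"])/p["fx"],(v-p["cy"])/p["fy"],1]); return p["position"]+d*(z-p["position"][2])/d[2]
def proj(n,X):
    p,M=cam(n); c=M.T@(np.array(X)-p["position"]); return np.array([p["fx"]*c[0]/c[2]+p["cx"],p["fy"]*c[1]/c[2]+p["cy"]])
E
python3 - <<'E'
from h import *
im=cv2.imread("pics/top0.png"); hsv=cv2.cvtColor(im,cv2.COLOR_BGR2HSV)
print(hsv[195,330],hsv[180,300],hsv[240,330],hsv[205,300])
m=cv2.inRange(hsv,(15,60,150),(32,255,255)); m[:, :270]=0;m[:,385:]=0;m[:150]=0;m[240:]=0
m=cv2.morphologyEx(m,cv2.MORPH_OPEN,np.ones((5,5)))
c=max(cv2.findContours(m,0,2)[0],key=cv2.contourArea)
P=np.array([ray("top",*q[0],0.092)[:2] for q in c],np.float32)
rc=cv2.minAreaRect(P*1000); print(rc); print(cv2.boxPoints(rc))
big=cv2.resize(im[140:270,260:410],None,fx=5,fy=4.5,interpolation=cv2.INTER_CUBIC); cv2.imwrite("pics/c1.png",big)
for n,u,v,z in[("jar",383,172,.085),("scent",296,257,.125),("tin",273,237,.046),("spray",436,197,.12)]: print(n,ray("top",u,v,z))
E
```

```text
[ 21  76 214] [150   3  97] [ 18  80 108] [ 20  79 206]
((599.5194702148438, -15.606735229492188), (180.6719207763672, 389.7742919921875), 22.292478561401367)
[[ 442.00784  130.44688]
 [ 589.8627  -230.19548]
 [ 757.0311  -161.66035]
 [ 609.1763   198.98201]]
jar [ 0.64235583 -0.18566971  0.085     ]
scent [0.39154403 0.06729454 0.125     ]
tin [0.4481415  0.14351791 0.046     ]
spray [ 0.5642286  -0.33125559  0.12      ]
```

View pics/c1.png

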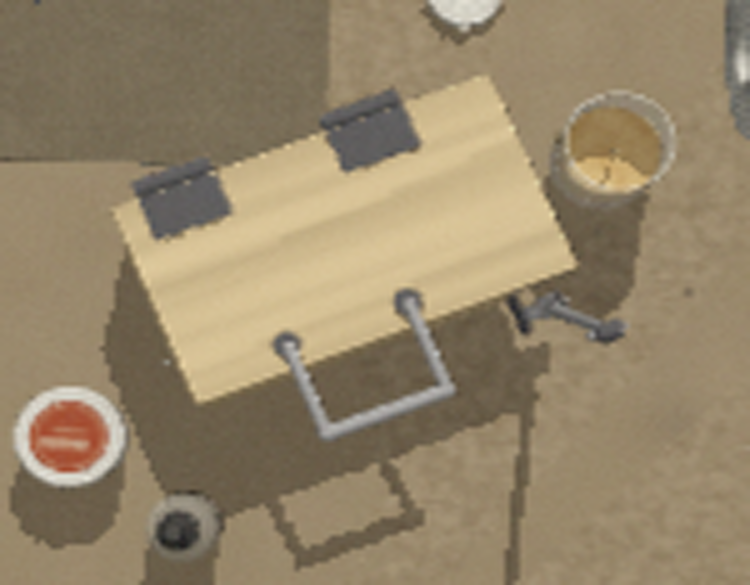

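The crop shows lid corners at (115,208), (488,75), (577,265) and (197,402), and handle bar ends at (327,432) and (448,388). The rod tip is near (610,328), with its pivot near (515,300). I'll cast these through the top camera.

```bash
cat >> h.py <<'E'
def crop(q,z): return ray("top",q[0]/5+259.6,q[1]/4.5+139.6,z)
E
python3 - <<'E'
from h import *
C=[crop(q,.092) for q in[(115,208),(488,75),(577,265),(197,402)]]
for c in C: print(c.round(4))
d=lambda a,b:np.linalg.norm(a-b)
print(d(C[0],C[1]),d(C[1],C[2]),d(C[2],C[3]),d(C[3],C[0]))
yd=(C[0]+C[3]-C[1]-C[2])[:2]; xd=(C[0]+C[1]-C[2]-C[3])[:2]
print(np.degrees(np.arctan2(-yd[0],yd[1])),np.degrees(np.arctan2(xd[1],xd[0])))
H=[crop(q,.095) for q in[(327,432),(448,388)]]; print(H,d(*H),(H[0]+H[1])/2)
yaw=np.arctan2(-yd[0],yd[1])
M=np.array([[np.cos(yaw),-np.sin(yaw)],[np.sin(yaw),np.cos(yaw)]])
lc=sum(C)[:2]/4   # lid centre: chest frame (0,-20ish)
print("origin from lid",lc-M@[0,-.020],"from handle",((H[0]+H[1])/2)[:2]-M@[-.115,0])
o=lc-M@[0,-.020]
L=np.linspace(0,1,1)
pv=np.r_[o+M@[-.085,-.12],.037]; tip=np.r_[o+M@[-.085-.183*np.sin(.175),-.12],.037+.183*np.cos(.175)]
for n,X in(("piv",pv),("tip",tip)):
    u=proj("top",X); print(n,X.round(3),u,((u-[259.6,139.6])*[5,4.5]).round(),proj("scene",X).round())
E
```

```text
[0.5983 0.1121 0.092 ]
[ 0.6882 -0.1085  0.092 ]
[ 0.5621 -0.1603  0.092 ]
[0.4715 0.062  0.092 ]
0.238264821727263 0.13631170713804097 0.24007136624039735 0.13637382880654028
22.169259135641934 21.944861604991218
[array([ 0.45255217, -0.01401069,  0.095     ]), array([ 0.48133716, -0.08428154,  0.095     ])] 0.07593791985828692 [ 0.46694466 -0.04914612  0.095     ]
origin from lid [ 0.57248217 -0.0051674 ] from handle [ 0.57344308 -0.00575156]
piv [ 0.539 -0.148  0.037] [368.92887624 207.89882109] [547. 307.] [335. 249.]
tip [ 0.51  -0.16   0.217] [381.18587669 213.24688498] [608. 331.] [333. 207.]
```

The measured sizes match the given ones (238×136 mm lid, 76 mm handle). That puts the chest at (0.573, -0.0055) with yaw 22°, and the predicted rod tip lands on the observed one. I'll use a straight-down grip across the bar, staying narrow because the gap is 40 mm, and let the bar turn in the pads.

```bash
cat >> h.py <<'E'
O=np.array([.573,-.0055,0]); YAW=np.radians(22); MC=R.from_euler("z",YAW).as_matrix()
def W(x,y,z): return O+MC@np.array([x,y,z])
def handle(t): return (.07-.185*np.cos(t)+.008*np.sin(t),0,.082+.185*np.sin(t)+.008*np.cos(t))
def bar(t,up=0): # TCP for straight-down grasp of handle at lid angle t
    x,y,z=handle(t); return W(x,y,z-.019+up)
DOWN=R.from_matrix(np.c_[MC@[0,1,0],MC@[1,0,0],[0,0,-1]])
def rel(points,rot=DOWN):
    s=r.state(); R0=R.from_rotvec(s["tcp_rot"]); print(s["clock"],s["eef_pos"].round(4),"open",round(s["opening"],2),"F",s["force"].round(1),"chest",(MC.T@(s["eef_pos"]-O)).round(4))
    print("turn",np.degrees((R0.inv()*rot).as_rotvec()).round(1))
    for p in points: print((R0.inv().apply(np.array(p)-s["eef_pos"])).round(4))
E
python3 - <<'E'
from h import *
rel([[.29,.42,.33],W(*handle(0)[:2],.25),bar(0)])
E
```

```text
0.1 [0.2145 0.6126 0.1932] open 1.0 F [-0.  -0.1 -0.1] chest [-0.1009  0.7074  0.1932]
turn [-0.1  0.1 48.7]
[-0.1349 -0.1572 -0.1364]
[-0.4562 -0.541  -0.0554]
[-0.4562 -0.5405  0.1236]
```

Emit:
{"api": "play_rows", "payload": {
  "series": "-0.02 -0.02 -0.05 0 0 0 0.4;-0.05 -0.06 -0.09 0 0 8 0.4;-0.09 -0.105 -0.12 0 0 16 0.4;-0.13 -0.15 -0.136 0 0 24 0.4;-0.165 -0.195 -0.136 0 0 32 0.4;-0.20 -0.24 -0.136 0 0 40 0.4;-0.235 -0.28 -0.136 0 0 48.7 0.4;-0.27 -0.32 -0.136 0 0 48.7 0.4",
  "grip_force": 20
}}

```text
clock: 1.1
eef_pos: [0.364, 0.2201, 0.33]
tcp_rot: [-1.758, -2.603, 0.0]
force: [1.2, -0.3, 0.6]
opening: 0.398
grasp_force: 0.0
```

Run:
```python
from h import *
rel([W(*handle(0)[:2],.25),bar(0)])
```

```text
1.1 [0.364  0.2201 0.33  ] open 0.4 F [ 1.2 -0.3  0.6] chest [-0.1092  0.2875  0.33  ]
turn [-0.  -0.  -0.1]
[-0.2875 -0.0055  0.08  ]
[-0.2875 -0.0054  0.259 ]
```

Emit:
{"api": "play_rows", "payload": {
  "series": "-0.06 0 0 0 0 0 0.4;-0.12 -0.002 0 0 0 0 0.4;-0.18 -0.004 0.02 0 0 0 0.4;-0.24 -0.005 0.05 0 0 0 0.4;-0.2875 -0.0055 0.09 0 0 0 0.4;-0.2875 -0.0055 0.14 0 0 0 0.4;-0.2875 -0.0055 0.19 0 0 0 0.4;-0.2875 -0.0055 0.19 0 0 0 0.4"
}}

```text
clock: 2.1
eef_pos: [0.4617, -0.0469, 0.1368]
tcp_rot: [-1.754, -2.598, 0.013]
force: [-0.1, 0.1, 0.6]
opening: 0.398
grasp_force: 0.0
```

Run:
```python
from h import *
rel([bar(0)])
im=r.camera("scene")[:,:,::-1]; cv2.imwrite("pics/s1.png",cv2.resize(im[150:290,220:400],None,fx=4,fy=4))
```

```text
2.1 [ 0.4617 -0.0469  0.1368] open 0.4 F [-0.1  0.1  0.6] chest [-0.1187  0.0033  0.1368]
turn [-0.6 -0.1 -0.1]
[-0.0034  0.0044  0.0658]
```

View pics/s1.png

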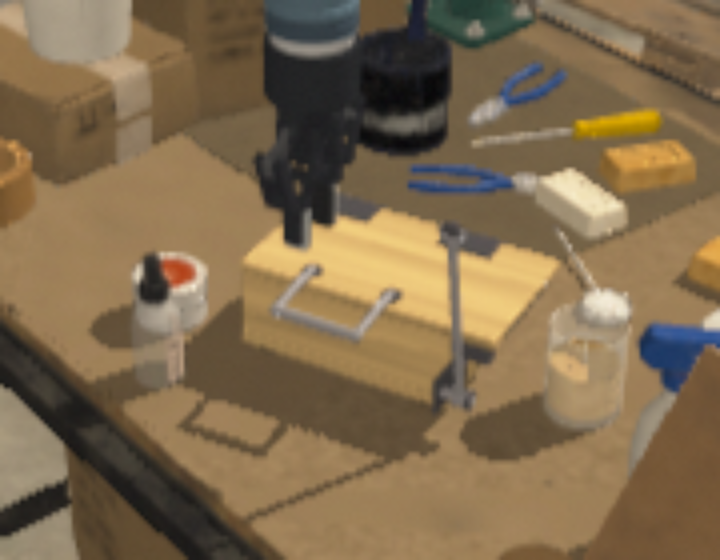

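The scene view shows the fingers above and a little behind the bar, with tips at about crop (300,240)/(325,220). The bar runs from (275,308) to (360,335). I'll check this by projection.

Run:
```python
from h import *
rel([bar(0)])
f=lambda X:((proj("scene",X)-[220,150])*4).round()
h=handle(0)
print("tcp",f(r.state()["eef_pos"]),"bar ends",f(W(h[0],.038,h[2])),f(W(h[0],-.038,h[2])))
for s in(-.03,.03): print("finger",f(W(h[0]+s,0,.137+.010)))
```

```text
2.15 [ 0.4647 -0.0467  0.1394] open 0.4 F [ 0.6 -1.4  0. ] chest [-0.1159  0.0023  0.1394]
turn [-0.3  0.  -0. ]
[-0.0023  0.0012  0.0684]
tcp [312. 269.] bar ends [275. 307.] [356. 333.]
finger [296. 279.]
finger [334. 244.]
```

Run:
```python
from h import *
a=r.camera("scene")[:,:,::-1][150:290,220:400]; b=r.camera("top")[:,:,::-1][150:290,250:430]
rel([bar(0)])
cv2.imwrite("pics/s2.png",cv2.resize(np.hstack([a,b]),None,fx=2.2,fy=2.2*1.0,interpolation=2))
print(proj("top",r.state()["eef_pos"]),((proj("top",r.state()["eef_pos"])-[250,150])*2.2+[396,0]))
```

```text
2.25 [ 0.4681 -0.0462  0.1423] open 0.4 F [-0.2 -0.3  0.6] chest [-0.1125  0.0015  0.1423]
turn [0.2 0.  0. ]
[-0.0015 -0.0027  0.0712]
[336.58114311 229.79064289] [586.47851485 175.53941435]
```

View pics/s2.png

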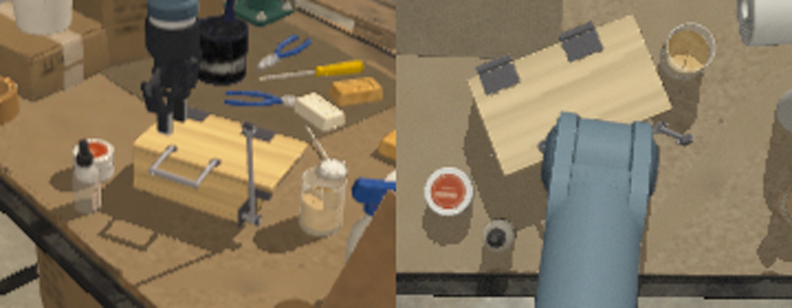

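Run:
```python
from h import *
s=r.state();a=np.ascontiguousarray(r.camera("scene")[:,:,::-1]);k=7
print(s["eef_pos"],s["clock"],s["qd"].round(3))
a=cv2.resize(a[165:245,250:350],None,fx=k,fy=k,interpolation=2)
R0=R.from_rotvec(s["tcp_rot"])
for dz,c in((0,(0,0,255)),(-.019,(0,255,0)),(-.073,(255,0,0)),(-.15,(255,0,255))):
    for y in((0,) if dz==0 else (-.043,.043)): cv2.circle(a,tuple(int(v) for v in (proj("scene",s["eef_pos"]+R0.apply([0,y,dz]))-[250,165])*k),4,c,-1)
cv2.imwrite("pics/s3.png",a)
```

```text
[ 0.46809744 -0.04623122  0.1422527 ] 2.25 [-0.002 -0.021  0.002 -0.02  -0.004 -0.003  0.005]
```

View pics/s3.png

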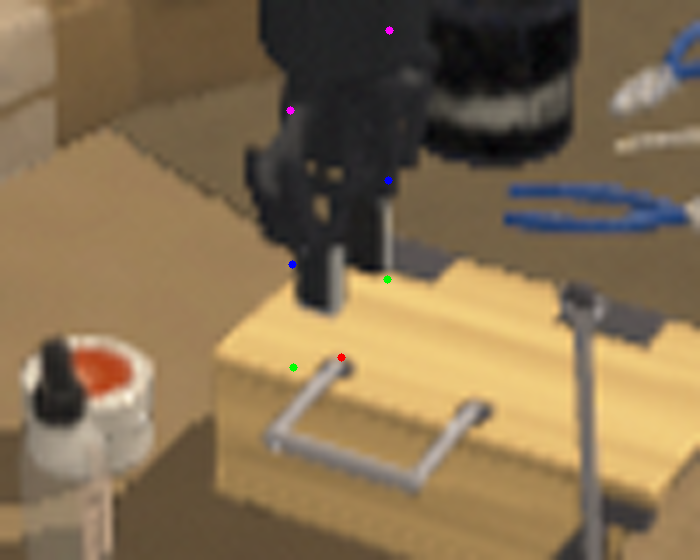

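The fingertips sit near (320,310)/(375,272) in the crop. The TCP projects to (341,357), so it's lower than I expected. I'll compare with the start picture.

Run:
```python
from h import *
R0=R.from_rotvec([-.5263,-3.0969,.0038]);p=np.array([.2145,.6126,.1932]);k=8
a=cv2.resize(cv2.imread("pics/top0.png")[300:370,30:130],None,fx=k,fy=k,interpolation=2)
for dz,c in((0,(0,0,255)),(-.019,(0,255,0)),(-.073,(255,0,0))):
    for y in((0,) if dz==0 else (-.043,.043)):
        q=proj("top",p+R0.apply([0,y,dz])); print(q); cv2.circle(a,tuple(int(v) for v in (q-[30,300])*k),4,c,-1)
cv2.imwrite("pics/t3.png",a); print(proj("top",[0,0,.1]),proj("scene",[0,0,0]))
```

```text
[ 84.59488213 324.9490853 ]
[ 95.44363537 332.34061171]
[ 64.89611812 320.62159127]
[ 82.64469527 337.31927345]
[ 50.46591163 324.92990331]
[319.06010174 399.90081309] [160.09819712 305.54423185]
```

View pics/t3.png

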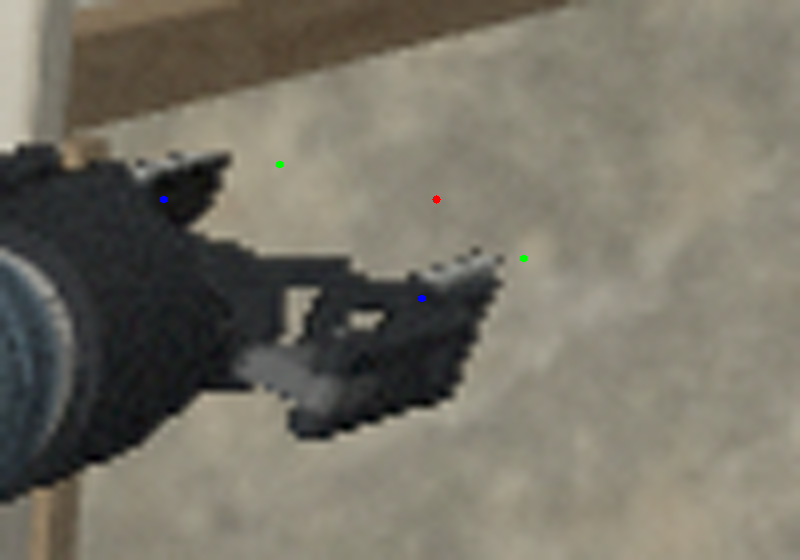

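In both views the visible pads sit about 25 mm farther back than the reported TCP implies. I'll go deeper, to TCP z = 0.04, which is clear of the bench and lid under either reading, and then look again.

Emit:
{"api": "play_rows", "payload": {
  "series": "0 0 0.02 0 0 0 0.4;0 0 0.04 0 0 0 0.4;0 0 0.06 0 0 0 0.4;0 0 0.075 0 0 0 0.4;0 0 0.09 0 0 0 0.4;0 0 0.1 0 0 0 0.4;0 0 0.1 0 0 0 0.4;0 0 0.1 0 0 0 0.4"
}}

```text
clock: 3.3
eef_pos: [0.4669, -0.0465, 0.0408]
tcp_rot: [1.757, 2.604, 0.001]
force: [1.0, 0.2, -0.6]
opening: 0.4
grasp_force: 0.0
```

Run:
```python
from h import *
rel([bar(0)])
a=r.camera("scene")[:,:,::-1];k=7
cv2.imwrite("pics/s4.png",cv2.resize(a[165:245,250:350],None,fx=k,fy=k,interpolation=2))
```

```text
3.3 [ 0.4669 -0.0465  0.0408] open 0.4 F [ 1.   0.2 -0.6] chest [-0.1137  0.0017  0.0408]
turn [ 0.  0. -0.]
[-0.0017 -0.0013 -0.0302]
```

View pics/s4.png

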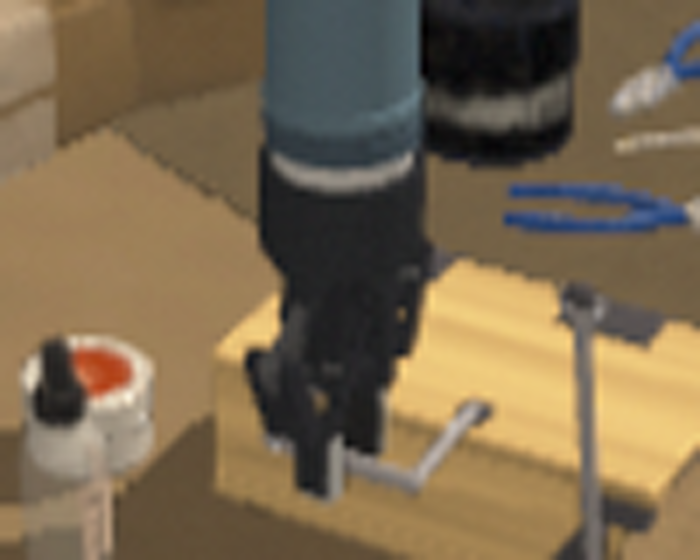

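The bar now lies between the pads, at about pad mid-height: crop bar at (345,460), front fingertip at (320,495). I'll close at 20 N and lift along the arc.

Run:
```python
from h import *
h0=np.array(handle(0))
for t in np.arange(0,1.71,.1): d=np.array(handle(t))-h0; print(round(t,2),"y",d[0].round(4),"z",(-d[2]).round(4))
```

```text
0.0 y 0.0 z -0.0
0.1 y 0.0017 z -0.0184
0.2 y 0.0053 z -0.0366
0.3 y 0.0106 z -0.0543
0.4 y 0.0177 z -0.0714
0.5 y 0.0265 z -0.0877
0.6 y 0.0368 z -0.1031
0.7 y 0.0487 z -0.1173
0.8 y 0.0618 z -0.1303
0.9 y 0.0763 z -0.1419
1.0 y 0.0918 z -0.152
1.1 y 0.1082 z -0.1605
1.2 y 0.1254 z -0.1673
1.3 y 0.1432 z -0.1724
1.4 y 0.1614 z -0.1757
1.5 y 0.1799 z -0.1771
1.6 y 0.1984 z -0.1767
1.7 y 0.2168 z -0.1744
```

Emit:
{"api": "play_rows", "payload": {
  "series": "0 0 0 0 0 0 0;0 0 0 0 0 0 0;0 0 0 0 0 0 0;0 0 0 0 0 0 0;0 0 -0.003 0 0 0 0;0 0.001 -0.008 0 0 0 0;0 0.002 -0.014 0 0 0 0;0 0.002 -0.018 0 0 0 0",
  "grip_force": 20
}}

```text
clock: 4.35
eef_pos: [0.4661, -0.0466, 0.058]
tcp_rot: [-1.756, -2.602, 0.005]
force: [-4.9, -3.5, -2.0]
opening: 0.106
grasp_force: 21.3
```

Emit:
{"api": "play_rows", "payload": {
  "series": "0 0.003 -0.018 0 0 0 0;0 0.009 -0.036 0 0 0 0;0 0.016 -0.053 0 0 0 0;0 0.025 -0.070 0 0 0 0;0 0.035 -0.085 0 0 0 0;0 0.047 -0.099 0 0 0 0;0 0.060 -0.112 0 0 0 0;0 0.075 -0.124 0 0 0 0"
}}

```text
clock: 5.35
eef_pos: [0.5311, -0.0199, 0.1838]
tcp_rot: [-1.752, -2.591, 0.014]
force: [-18.7, -4.6, 20.9]
opening: 0.109
grasp_force: 22.4
```

Run:
```python
from h import *
rel([W(handle(t)[0],0,handle(t)[2]-.049) for t in(1.0,1.2,1.4,1.55,1.65)])
```

```text
5.35 [ 0.5311 -0.0199  0.1838] open 0.11 F [-18.7  -4.6  20.9] chest [-0.0442  0.0024  0.1838]
turn [-0.9 -0.4 -0.1]
[-0.0022  0.0208 -0.0095]
[-0.0021  0.0542 -0.0253]
[-0.0019  0.0901 -0.0342]
[-0.0018  0.1178 -0.0361]
[-0.0018  0.1363 -0.035 ]
```

Emit:
{"api": "play_rows", "payload": {
  "series": "0 0.004 -0.009 0 0 0 0;0 0.013 -0.016 0 0 0 0;0 0.028 -0.0235 0 0 0 0;0 0.045 -0.030 0 0 0 0;0 0.063 -0.0355 0 0 0 0;0 0.081 -0.0385 0 0 0 0;0 0.0995 -0.040 0 0 0 0;0 0.118 -0.0395 0 0 0 0"
}}

```text
clock: 6.35
eef_pos: [0.6491, 0.028, 0.2228]
tcp_rot: [1.754, 2.605, 0.002]
force: [-0.1, -1.3, 0.2]
opening: 0.106
grasp_force: 20.1
```

Run:
```python
from h import *
a=r.camera("scene")[:,:,::-1]; cv2.imwrite("pics/s5.png",cv2.resize(a[130:270,220:400],None,fx=4,fy=4,interpolation=2))
rel([W(handle(t)[0],0,handle(t)[2]-.045) for t in(1.65,)])
```

```text
6.4 [0.6517 0.029  0.2227] open 0.1 F [ 1.5 -0.1  2.5] chest [0.0859 0.0025 0.2227]
turn [0.3 0.2 0.2]
[-0.0025  0.0067  0.0019]
```

View pics/s5.png

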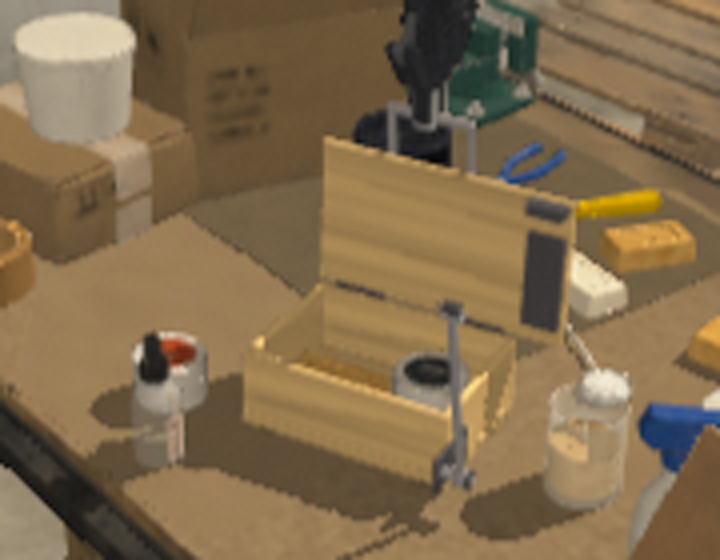

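The lid stands upright in the grip, with its runner and holding hole visible at crop (545,210–330). I'll release, rise, and go over to the front of the rod.

Emit:
{"api": "play_rows", "payload": {
  "series": "0 0.005 0 0 0 0 0.4;0 0.01 0 0 0 0 0.4;0 0.01 0 0 0 0 0.4;0 0.01 -0.01 0 0 0 0.4;0 0.01 -0.03 0 0 0 0.4;0 0.01 -0.05 0 0 0 0.4;0 0.01 -0.08 0 0 0 0.4;0 0.01 -0.10 0 0 0 0.4"
}}

```text
clock: 7.4
eef_pos: [0.6575, 0.03, 0.3254]
tcp_rot: [1.755, 2.602, 0.004]
force: [0.1, -0.1, -0.1]
opening: 0.4
grasp_force: 0.0
```

Run:
```python
from h import *
rel([W(-.17,-.12,.31),W(-.17,-.12,.163)])
```

```text
7.4 [0.6575 0.03   0.3254] open 0.4 F [ 0.1 -0.1 -0.1] chest [0.0917 0.0013 0.3254]
turn [ 0.2  0.1 -0. ]
[-0.1213 -0.2617  0.0145]
[-0.1212 -0.2622  0.1615]
```

Emit:
{"api": "play_rows", "payload": {
  "series": "-0.02 -0.05 0 0 0 0 0;-0.045 -0.10 0 0 0 0 0;-0.07 -0.15 0 0 0 0 0;-0.095 -0.20 0.01 0 0 0 0;-0.115 -0.245 0.03 0 0 0 0;-0.121 -0.262 0.07 0 0 0 0;-0.121 -0.262 0.12 0 0 0 0;-0.121 -0.262 0.16 0 0 0 0"
}}

```text
clock: 8.4
eef_pos: [0.4589, -0.1801, 0.1614]
tcp_rot: [1.758, 2.603, 0.003]
force: [0.4, 0.5, -0.5]
opening: -0.001
grasp_force: 0.0
```

Emit:
{"api": "play_rows", "payload": {
  "series": "0 0.015 0 0 0 0 0;0 0.03 0 0 0 0 0;0 0.045 0 0 0 0 0;0 0.06 0 0 0 0 0;0 0.075 0 0 0 0 0;0 0.09 0 0 0 0 0;0 0.105 0 0 0 0 0;0 0.12 0 0 0 0 0"
}}

```text
clock: 9.4
eef_pos: [0.5711, -0.1345, 0.1619]
tcp_rot: [-1.757, -2.604, 0.0]
force: [-0.2, 0.1, -0.0]
opening: 0.005
grasp_force: 0.0
```

Run:
```python
from h import *
a=r.camera("scene")[:,:,::-1]; cv2.imwrite("pics/s6.png",cv2.resize(a[130:270,220:400],None,fx=4,fy=4,interpolation=2))
rel([])
```

```text
9.45 [ 0.5734 -0.133   0.162 ] open -0.0 F [0.8 0.8 0.4] chest [-0.0474 -0.1183  0.162 ]
turn [0.1 0.1 0.2]
```

View pics/s6.png

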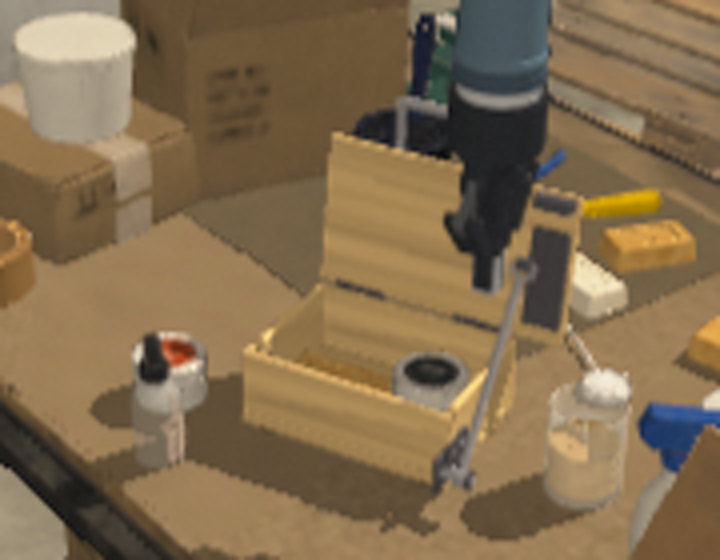

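The rod leans past upright, with its tip at crop (525,268), and it's falling away from the fingers towards the open lid. I'll rise and return above the handle.

Emit:
{"api": "play_rows", "payload": {
  "series": "0 0 -0.03 0 0 0 0.1;0 0 -0.09 0 0 0 0.4;0 0 -0.14 0 0 0 0.4;0.02 0.02 -0.17 0 0 0 0.4;0.05 0.06 -0.17 0 0 0 0.4;0.08 0.10 -0.17 0 0 0 0.4;0.12 0.14 -0.17 0 0 0 0.4;0.12 0.152 -0.17 0 0 0 0.4"
}}

```text
clock: 10.45
eef_pos: [0.6673, 0.0418, 0.3304]
tcp_rot: [-1.74, -2.612, -0.002]
force: [-0.1, -0.4, -0.3]
opening: 0.403
grasp_force: 0.0
```

```bash
cat >> h.py <<'E'
def tip(q): return W(-.085+.183*np.sin(q-.175),-.12,.037+.183*np.cos(q-.175))
E
python3 - <<'E'
from h import *
b=r.camera("scene")[:,:,::-1].astype(int); a=cv2.imread("pics/s5.png"); 
rel([W(.1018,0,.2195)])
cv2.imwrite("pics/s7.png",b.astype(np.uint8))
# rod line: grey, unsaturated pixels; sample along each candidate rod angle
hsv=cv2.cvtColor(b.astype(np.uint8),cv2.COLOR_BGR2HSV)
for q in np.arange(0,1.5,.1):
    ps=[W(-.085+l*np.sin(q-.175),-.12,.037+l*np.cos(q-.175)) for l in np.linspace(.03,.16,25)]
    v=[hsv[tuple(proj("scene",p).round().astype(int)[::-1])] for p in ps]
    print(round(q,2),"sat",np.mean([x[1] for x in v]).round(),"val",np.mean([x[2] for x in v]).round())
for t in(1.5,1.6,1.7): print(t,[proj("scene",W(handle(t)[0],y,handle(t)[2])).round(1) for y in(-.038,.038)])
E
```

```text
10.5 [0.6679 0.0385 0.3304] open 0.4 F [1.6 0.2 0.3] chest [0.1045 0.0052 0.3304]
turn [-0.  -0.   0.4]
[-0.0052 -0.0027  0.1109]
0.0 sat 84.0 val 150.0
0.1 sat 89.0 val 147.0
0.2 sat 106.0 val 150.0
0.3 sat 112.0 val 157.0
0.4 sat 120.0 val 164.0
0.5 sat 120.0 val 160.0
0.6 sat 121.0 val 164.0
0.7 sat 116.0 val 161.0
0.8 sat 109.0 val 156.0
0.9 sat 93.0 val 143.0
1.0 sat 41.0 val 129.0
1.1 sat 30.0 val 152.0
1.2 sat 64.0 val 143.0
1.3 sat 104.0 val 152.0
1.4 sat 116.0 val 155.0
1.5 [array([335.5, 163.1]), array([315.6, 158.1])]
1.6 [array([337.9, 161.1]), array([318.1, 156.2])]
1.7 [array([340.2, 159.7]), array([320.5, 154.9])]
```

The grey rod line is at about 1.1 rad, leaning on the open lid. I'll descend onto the bar and close.

Emit:
{"api": "play_rows", "payload": {
  "series": "0 0 0.03 0 0 0 0.4;0 0 0.06 0 0 0 0.4;0 0 0.085 0 0 0 0.4;0 0 0.10 0 0 0 0.4;0 0 0.113 0 0 0 0.4;0 0 0.113 0 0 0 0.2;0 0 0.113 0 0 0 0;0 0 0.113 0 0 0 0",
  "grip_force": 20
}}

```text
clock: 11.5
eef_pos: [0.6666, 0.033, 0.2194]
tcp_rot: [1.756, 2.604, 0.0]
force: [0.8, -0.3, -1.4]
opening: 0.104
grasp_force: 21.0
```

Run:
```python
from h import *
rel([W(handle(t)[0],0,handle(t)[2]-.045) for t in(1.7,1.6,1.5,1.4,1.3,1.25,1.2,1.15,1.1)])
```

```text
11.5 [0.6666 0.033  0.2194] open 0.1 F [ 0.8 -0.3 -1.4] chest [0.1012 0.0006 0.2194]
turn [0. 0. 0.]
[-0.0006  0.0006  0.    ]
[-0.0006 -0.0178 -0.0023]
[-0.0006 -0.0363 -0.0027]
[-0.0006 -0.0547 -0.0013]
[-0.0006 -0.0729  0.002 ]
[-0.0006 -0.0819  0.0043]
[-0.0006 -0.0908  0.007 ]
[-0.0006 -0.0994  0.0102]
[-0.0006 -0.108   0.0139]
```

Emit:
{"api": "play_rows", "payload": {
  "series": "0 -0.009 -0.0012 0 0 0 0;0 -0.018 -0.002 0 0 0 0;0 -0.027 -0.0025 0 0 0 0;0 -0.036 -0.0025 0 0 0 0;0 -0.0455 -0.002 0 0 0 0;0 -0.055 -0.001 0 0 0 0;0 -0.064 0 0 0 0 0;0 -0.073 0.002 0 0 0 0"
}}

```text
clock: 12.5
eef_pos: [0.5979, 0.0051, 0.2169]
tcp_rot: [1.757, 2.604, -0.001]
force: [2.6, -0.9, -0.2]
opening: 0.105
grasp_force: 21.5
```

```bash
cat >> h.py <<'E'
def rodscan():
    b=r.camera("scene"); hsv=cv2.cvtColor(b,cv2.COLOR_RGB2HSV); o=[]
    for q in np.arange(.5,1.3,.05):
        ps=[W(-.085+l*np.sin(q-.175),-.12,.037+l*np.cos(q-.175)) for l in np.linspace(.03,.16,25)]
        o.append((round(q,2),int(np.mean([hsv[tuple(proj("scene",p).round().astype(int)[::-1])][1] for p in ps]))))
    print(o); return b
E
python3 - <<'E'
from h import *
rodscan()
rel([W(handle(t)[0],0,handle(t)[2]-.045) for t in(1.3,1.25,1.2,1.15,1.1)])
E
```

```text
[(np.float64(0.5), 109), (np.float64(0.55), 108), (np.float64(0.6), 93), (np.float64(0.65), 83), (np.float64(0.7), 58), (np.float64(0.75), 34), (np.float64(0.8), 28), (np.float64(0.85), 33), (np.float64(0.9), 52), (np.float64(0.95), 80), (np.float64(1.0), 89), (np.float64(1.05), 93), (np.float64(1.1), 100), (np.float64(1.15), 104), (np.float64(1.2), 105), (np.float64(1.25), 107)]
12.55 [0.5962 0.0044 0.2164] open 0.1 F [-0.  -1.8  2.7] chest [0.0253 0.0005 0.2164]
turn [-0.2 -0.1 -0.1]
[-0.0005  0.003  -0.001 ]
[-0.0005 -0.006   0.0013]
[-0.0005 -0.0148  0.0041]
[-0.0005 -0.0235  0.0073]
[-0.0006 -0.032   0.011 ]
```

Emit:
{"api": "play_rows", "payload": {
  "series": "0 -0.003 0.0005 0 0 0 0;0 -0.006 0.0015 0 0 0 0;0 -0.009 0.0022 0 0 0 0;0 -0.012 0.003 0 0 0 0;0 -0.015 0.004 0 0 0 0;0 -0.018 0.005 0 0 0 0;0 -0.021 0.006 0 0 0 0;0 -0.023 0.007 0 0 0 0"
}}

```text
clock: 13.55
eef_pos: [0.5772, -0.0032, 0.2102]
tcp_rot: [1.757, 2.604, -0.0]
force: [2.6, -3.9, 2.4]
opening: 0.109
grasp_force: 21.5
```

Run:
```python
from h import *
rodscan()
rel([W(handle(t)[0],0,handle(t)[2]-.045) for t in(1.2,1.15,1.1)])
```

```text
[(np.float64(0.5), 101), (np.float64(0.55), 96), (np.float64(0.6), 76), (np.float64(0.65), 55), (np.float64(0.7), 29), (np.float64(0.75), 28), (np.float64(0.8), 36), (np.float64(0.85), 56), (np.float64(0.9), 81), (np.float64(0.95), 88), (np.float64(1.0), 93), (np.float64(1.05), 96), (np.float64(1.1), 97), (np.float64(1.15), 101), (np.float64(1.2), 104), (np.float64(1.25), 107)]
13.6 [ 0.5769 -0.0033  0.2101] open 0.11 F [ 1.7 -4.7  2. ] chest [0.0045 0.0006 0.2101]
turn [-0.  0. -0.]
[-0.0006  0.006  -0.0022]
[-0.0006 -0.0027  0.001 ]
[-0.0006 -0.0113  0.0046]
```

Emit:
{"api": "play_rows", "payload": {
  "series": "0 -0.001 0.0004 0 0 0 0;0 -0.002 0.0008 0 0 0 0;0 -0.003 0.0012 0 0 0 0;0 -0.004 0.0016 0 0 0 0;0 -0.005 0.002 0 0 0 0;0 -0.006 0.0024 0 0 0 0;0 -0.007 0.0028 0 0 0 0;0 -0.007 0.0028 0 0 0 0"
}}

```text
clock: 14.6
eef_pos: [0.5732, -0.0048, 0.2083]
tcp_rot: [1.753, 2.602, 0.005]
force: [4.6, -3.9, 2.4]
opening: 0.101
grasp_force: 21.6
```

Run:
```python
from h import *
rodscan()
rel([W(handle(t)[0],0,handle(t)[2]-.045) for t in(1.15,1.1)])
print(MC.T@r.state()["force"])
```

```text
[(np.float64(0.5), 97), (np.float64(0.55), 89), (np.float64(0.6), 66), (np.float64(0.65), 39), (np.float64(0.7), 28), (np.float64(0.75), 34), (np.float64(0.8), 49), (np.float64(0.85), 72), (np.float64(0.9), 88), (np.float64(0.95), 92), (np.float64(1.0), 95), (np.float64(1.05), 99), (np.float64(1.1), 99), (np.float64(1.15), 103), (np.float64(1.2), 104), (np.float64(1.25), 108)]
14.65 [ 0.5732 -0.0048  0.2083] open 0.1 F [ 4.6 -4.1  3.7] chest [0.0004 0.0006 0.2083]
turn [0.3 0.1 0. ]
[-0.0006  0.0013 -0.0008]
[-0.0006 -0.0072  0.0028]
[ 2.70390577 -5.54814124  3.67235726]
```

Emit:
{"api": "play_rows", "payload": {
  "series": "0 -0.001 0.0004 0 0 0 0;0 -0.002 0.0008 0 0 0 0;0 -0.003 0.0012 0 0 0 0;0 -0.004 0.0016 0 0 0 0;0 -0.005 0.002 0 0 0 0;0 -0.005 0.002 0 0 0 0;0 -0.005 0.002 0 0 0 0;0 -0.005 0.002 0 0 0 0"
}}

```text
clock: 15.65
eef_pos: [0.5728, -0.005, 0.208]
tcp_rot: [1.748, 2.597, 0.015]
force: [10.6, -2.0, 2.5]
opening: 0.105
grasp_force: 21.6
```

Run:
```python
from h import *
rel([W(handle(t)[0],0,handle(t)[2]-.045) for t in(1.15,1.1)])
print(MC.T@r.state()["force"])
p,q=0,0
t=1.15
# predicted hole vs rod tip at nominal
print(W(.07-.121*np.cos(t)-(-.006)*-1*np.sin(t)*-1,-.12,.082+.121*np.sin(t)), tip(.75), MC.T@(tip(.75)-O))
```

```text
15.65 [ 0.5728 -0.005   0.208 ] open 0.11 F [10.6 -2.   2.5] chest [0.     0.0005 0.208 ]
turn [0.8 0.2 0.1]
[-0.0005  0.0017 -0.0011]
[-0.0005 -0.0068  0.0024]
[ 9.08881881 -5.83245744  2.52967629]
[ 0.64210556 -0.10700371  0.19244444] [ 0.63141714 -0.11132211  0.19057219] [ 0.01452177 -0.12        0.19057219]
```

Five more mm of command moved the lid only 0.4 mm and the force rose to 9 N, so the rod is blocking it at about 1.14 rad, which is the seated angle. I'll relax, release and rise.

Emit:
{"api": "play_rows", "payload": {
  "series": "0 0.003 -0.001 0 0 0 0;0 0.006 -0.0025 0 0 0 0;0 0.007 -0.003 0 0 0 0;0 0.007 -0.003 0 0 0 0.15;0 0.007 -0.003 0 0 0 0.25;0 0.007 -0.003 0 0 0 0.4;0 0.007 -0.003 0 0 0 0.4;0 0.007 -0.003 0 0 0 0.4"
}}

```text
clock: 16.65
eef_pos: [0.5724, -0.0044, 0.2081]
tcp_rot: [-1.756, -2.604, 0.0]
force: [1.1, 0.1, -0.6]
opening: 0.401
grasp_force: 0.0
```

Emit:
{"api": "play_rows", "payload": {
  "series": "0 0 -0.01 0 0 0 0.4;0 0 -0.025 0 0 0 0.4;0 0 -0.045 0 0 0 0.4;0 0 -0.07 0 0 0 0.4;0 0 -0.10 0 0 0 0.4;0 0 -0.13 0 0 0 0.4;0 0 -0.13 0 0 0 0.4;0 0 -0.13 0 0 0 0.4"
}}

```text
clock: 17.65
eef_pos: [0.5725, -0.0046, 0.3385]
tcp_rot: [-1.757, -2.605, -0.001]
force: [0.4, 0.1, -0.6]
opening: 0.4
grasp_force: 0.0
```

Run:
```python
from h import *
rel([])
b=rodscan(); g=cv2.cvtColor(b,cv2.COLOR_RGB2HSV)
# handle bar pixels: bar is grey; sample along bar line for lid angles
for t in np.arange(.9,1.75,.05):
    h=handle(t); print(round(t,2),int(np.mean([g[tuple(proj("scene",W(h[0],y,h[2])).round().astype(int)[::-1])][1] for y in np.linspace(-.036,.036,15)])),end=" | ")
```

```text
17.65 [ 0.5725 -0.0046  0.3385] open 0.4 F [ 0.4  0.1 -0.6] chest [-1.000e-04  1.100e-03  3.385e-01]
turn [ 0. -0.  0.]
[(np.float64(0.5), 98), (np.float64(0.55), 90), (np.float64(0.6), 67), (np.float64(0.65), 40), (np.float64(0.7), 28), (np.float64(0.75), 34), (np.float64(0.8), 48), (np.float64(0.85), 72), (np.float64(0.9), 88), (np.float64(0.95), 93), (np.float64(1.0), 96), (np.float64(1.05), 100), (np.float64(1.1), 99), (np.float64(1.15), 103), (np.float64(1.2), 104), (np.float64(1.25), 108)]
0.9 127 | 0.95 127 | 1.0 75 | 1.05 48 | 1.1 26 | 1.15 25 | 1.2 30 | 1.25 30 | 1.3 21 | 1.35 19 | 1.4 27 | 1.45 27 | 1.5 32 | 1.55 46 | 1.6 58 | 1.65 72 | 1.7 72 |
```

The rod reading is the same after release, and the lid stays up with the hand clear. I'm handing in.

```bash
python3 -c "
from workcell import r
print(r.hand_in())"
```

```text
the job is handed in; nothing more can be done
None
```

The job is handed in at about 18 s on the robot's clock: the rod holds the lid up at about 1.14 rad with the gripper clear, though that the tip roller is in the hole is inferred from the blocked lid and an unchanged rod reading, and the judge returned no verdict.

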